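# Carry the press roller past the wet cement

## Task

Take hold of the tray, best by its wooden handle bar, and carry it to the green cutting mat, where you hold it squarely over the mat's middle, lined up lengthwise with it, about 100 mm up in the air. The brass roller runs freely along the tray and must never touch the freshly cemented heel blocks at the tray's ends: tilt the tray gently to keep it off them, bring it between the two white lines and keep it there, over the mat, for 5 seconds. Leave the jar, bin and hammer alone, and finish while still holding the tray in the air over the mat, with the roller nearly still between the lines.

Things in the scene. Friction and masses are not known exactly. Their poses are not given: they have to be found in the camera images.
- tray: Tray 116 mm wide (its x), 300 mm long (its y); flat smooth grey floor 6 mm thick, wooden side rims 12 mm and end rims 22 mm above the floor; about 0.48 kg with heel blocks. Origin: centre of its underside; z up. White lines across floor and rims at y = +35 and -35 mm. It starts flat on the bench, long axis roughly along world y. Tilting it by +a about its x axis lifts the +y end.
- tray_grip (a point): Centre of the dark wooden handle bar over the tray's middle, 105 mm above the tray's underside: the place to grip, fingers closing along the tray's y (about 80 N). Bar 132 mm long (tray x), 20 mm thick (tray y), 30 mm tall, on two thin steel posts; its underside is 90 mm above the tray's underside.
- tray_mid (a point): Middle of the tray floor, 6 mm above its underside, halfway between the white lines; axes as the tray's. How the roller moves: a tilt +a (rad) about tray x speeds it up along the tray towards -y by 9.81 x a m/s2; speeding the tray up along its +y by b speeds the roller up by b towards -y relative to the tray. Nearly nothing damps it, it does not stop by itself.
- roller (a joint): Position of the brass press roller along the tray's y in m: 0 with its axle over the middle, positive towards the +y end, starts between -0.05 and 0.05; it touches a wet heel block at +0.085 or -0.085. The roller (0.27 kg, 0.7 to 1.4 times that) runs along the side rims on ball bearings with no noticeable friction.
- roller_axle (a point): Centre of the roller, on its axle, 28 mm above the tray's underside: brass drum 40 mm in diameter, 80 mm long, axle along the tray's x, carried at both ends by dark steel bearing shoes on the side rims, drum 2 mm clear of the floor.
- heel_left: Black rubber heel block fixed at the +y end of the tray, 76 x 37 x 26 mm, with yellow wet cement on the face towards the roller; that face lies at y = +105 mm of the tray. Origin: centre of its underside, at y = +123.5 mm on the tray floor.
- heel_right: The same at the -y end: cemented face at y = -105 mm of the tray, origin at y = -123.5 mm.
- mat: Green cutting mat with a yellow border line, 190 mm (its x) by 380 mm (its y) and 3 mm thick, fixed on the bench. Origin: centre of its underside; z up. It lies on one side of the bench (left or right) and the tray on the other.
- jar: Amber glass jar with cork lid, 68 mm in diameter, 100 mm tall, loose on the far side of the bench; leave alone. Origin: centre of its underside.
- nail_bin: Green open nail bin, 70 x 110 x 50 mm, loose on the far side of the bench; leave alone. Origin: centre of its underside.
- hammer: Hammer, wooden handle, steel head, about 260 mm long and 26 mm thick, lying loose on the far side of the bench with its head towards the middle; leave alone. Origin: underside, halfway along it; x points to the head.

How it is judged (in metres and radians):
On the way, in this order (a step that is already met when the one before it is completed fails the run):
1. the tray is lifted clear of the bench (height (world z) of tray above 0.05 m), for 0.2 s.
2. the tray is held squarely over the mat, 50 to 200 mm up, with the roller between the white lines, for 5 s without a break (horizontal distance between tray and mat below 0.04 m and angle between the y axis of tray and the y axis of mat, either way round below 0.2 rad and height (world z) of tray between 0.05 and 0.2 m and value of joint roller between -0.035 and 0.035 m), for 5 s.
At the end, for the whole second after the job is handed in: Still held by the robot, underside 50 to 200 mm above the bench, centre within 45 mm of the mat's centre, long axes within 0.2 rad; roller centre within 35 mm of the tray's middle and slower than 50 mm/s; tray slower than 50 mm/s (horizontal distance between tray and mat below 0.045 m and angle between the y axis of tray and the y axis of mat, either way round below 0.2 rad and height (world z) of tray between 0.05 and 0.2 m and value of joint roller between -0.035 and 0.035 m and contact force between tray and the fingers above 1 N and velocity of joint roller between -0.05 and 0.05 m/s and linear speed of tray below 0.05 m/s); the arm keeps its last pose, push and grip.
It fails at once if the roller runs into a wet heel block (value of joint roller above 0.085 m or value of joint roller below -0.085 m).
It fails at once if the tray is tipped steeply (angle between tray's own z axis and vertical above 0.35 rad).
It fails at once if the jar, bin or hammer is disturbed (distance of any of jar, nail_bin, hammer from where it was at the start of the episode above 0.02 m).
It also fails if it takes over 64 s, if anything falls off the work surface, if the arm or the gripper's body presses on something with over 40 N, if the wrist force passes 120 N, or if a joint passes its speed limit or range.

## Robot

A 6-joint arm with a two-finger parallel gripper is mounted at the origin on the work surface. World frame = base frame: x ahead of the robot, y to its left, z up, the work surface at z = 0. Lengths are in mm, angles in rad, forces in N, time in s.
With the tool pointing down it reaches from about 275 to 750 mm from the base axis. Payload 10.2 kg.
Tool frame: the origin (TCP) lies midway between the tips of the shut fingers; the grasp point (between the pads) lies 19 mm behind it; z points along the fingers, y is the line along which they close (so a half turn about z gives the same grasp; the last joint's range is limited). The gripper opens to 85 mm and grips with 20 to 120 N. Pads are 22 mm wide; open, the fingers measure 114 mm over their backs; the gripper's body (76 mm by 85 mm) begins 54 mm behind the grasp point. The pads swing forward as they close: fully open they stand 13 mm farther back than shut.
Start: joints at [0.971, 0.313, 1.498, -0, 1.331, -0.223], TCP at [193.185, 488.171, 231.294] pointing down, gripper open.
Joint ranges: [-2.94, 2.94], [-0.97, 2.17], [0.19, 2.56], [-1.23, 4.37], [0.02, 3.11], [-2.88, 2.88]. Speed limits (rad/s): [2.39, 2.39, 3.01, 3.14, 3.14, 3.14].

## Interface

Orientations are given as a unit quaternion [w, x, y, z].
In Python, from rig import ctrl gives the robot as it stands.
- The arm moves only by the tool arm_command, never from a script. Its argument "increments" is a list of rows, each an object with "dr": the turn, a rotation vector about the tool's x, y, z in units of pi/4 rad (1.0 is pi/4 rad), a list of three; "offset": the shift along the tool's x, y, z in units of 120 mm (1.0 is 120 mm), a list of three; "hand": the opening, from -1 (shut) to 1 (fully open). A call has 1 to 8 rows; each row shifts and turns the commanded pose from where the row before left it, along the tool's axes as they then stand; what a row does not reach is not made up. A row lasts 1/10 s, in which the tool goes at most 50 mm and 8.59 degrees, less where a joint would pass 70% of its speed; a pose out of reach is approached as far as the arm can. A call with a number of a shift or a turn outside -1 to 1 is refused whole. A call with a gripper value outside its range is refused whole. The fingers move at their own pace and stop on an object; "grip_force" is the grip in N (left out, the last holds). Time passes only in rows, so rows that do not move let the fingers close. It gives the time, the measured TCP pose, the force, the opening and the grip force at its end, in the units of the state.
- ctrl.sense(): the state, without advancing time (a new reading comes with each control period).
- ctrl.capture(name): name is "scene" or "top" or "wrist"; returns the picture (420x560x3 uint8, red, green, blue); there is no depth.
- ctrl.camera_info(name): a dict with "K" (3x3 intrinsics, pixels), "dist" ([k1, k2, p1, p2, k3] as OpenCV has them; the pictures are not rectified), "R" (3x3) and "t" (3): a world point X has camera coordinates R X + t. Camera axes: x right, y down, z forward; pixel columns grow to the right and rows downward; lengths in mm; the calibration is good to about 2 mm. A picture is of the moment at which its call begins: read the wrist's pose just before it. camera_info takes no time and is no camera call; for the wrist camera it gives the pose at the moment of the call.
- ctrl.finish_job(): hands the job in; it is judged then, once.
The state is a dict: "time_s": time; "joints": joint angles; "dq": joint speeds; "tau": joint torques, N m; "eef_pos": TCP position; "ee_rot": TCP orientation; "force": force on the tool from outside, world axes, zero at the start; "wrist_torque": the same for the moment, N m; "grip_width": opening from 0.0 (shut) to 1.0 (fully open); "grip_force": force on a finger pad.
Only numpy, scipy, OpenCV 4.12 (cv2) and the standard library are available. Lean on these libraries where they do the work, as an engineer would, in place of code of your own. Each camera call takes 0.05 s, during which the arm holds its last target. There are 200 camera calls.

## Working session

There is one attempt and no reset: what is moved stays moved. The work goes in short steps, Python scripts to look and compute and a tool call to move; the robot and the scene stay as the last step left them, time stands still between calls to the robot, and variables do not carry over. Pictures are saved under pics/ and viewed, at most 10 in all, crops included, and the job is handed in when it is done.

Besides the shell and the picture viewer there is one more tool, called after ">>>" in YAML: its name, and indented under it one key for each argument. arm_command: Moves the arm, as the interface text tells. Shifts and turns lie within -1 to 1; 1 stands for 120 mm of shift or pi/4 rad of turn. Its arguments: {"type":"object","properties":{"increments":{"type":"array"},"grip_force":{"type":"number"}},"required":["increments"]}

```bash
mkdir -p pics; ls
python3 - <<'E'
from rig import ctrl
import cv2,numpy as np
np.set_printoptions(precision=4,suppress=True)
for n in("top","scene"):
    im=ctrl.capture(n); cv2.imwrite(f"pics/{n}0.png",im[:,:,::-1]); 
    c=ctrl.camera_info(n); print(n,c)
print(ctrl.sense())
E
```

```text
pics
top {'K': array([[496.6266,   0.    , 288.0885],
       [  0.    , 496.6266, 209.4637],
       [  0.    ,   0.    ,   1.    ]]), 'dist': array([-0.1521,  0.    ,  0.    ,  0.    ,  0.    ]), 'R': array([[-0.011 , -0.9999, -0.0075],
       [-0.9885,  0.012 , -0.151 ],
       [ 0.1511,  0.0058, -0.9885]]), 't': array([  -6.4731,  568.2803, 1392.3406])}
scene {'K': array([[517.1767,   0.    , 290.9308],
       [  0.    , 517.1767, 211.2352],
       [  0.    ,   0.    ,   1.    ]]), 'dist': array([-0.1175,  0.    ,  0.    ,  0.    ,  0.    ]), 'R': array([[-0.5843,  0.8112,  0.0239],
       [ 0.455 ,  0.3518, -0.8181],
       [-0.672 , -0.4671, -0.5746]]), 't': array([ 327.7713, -163.3128, 1736.3066])}
{'time_s': 0.1, 'joints': array([ 0.9706,  0.3134,  1.4983,  0.    ,  1.331 , -0.2234]), 'dq': array([ 0.0005, -0.0027, -0.0026,  0.0003, -0.0004,  0.0005]), 'tau': array([  0.004 , -41.2904, -26.0139,  -0.    ,   0.003 ,   0.    ]), 'eef_pos': array([193.0548, 487.9784, 230.8145]), 'ee_rot': array([-0.0002,  0.1873,  0.9823, -0.0005]), 'force': array([-0.2522,  0.7482,  0.1226]), 'wrist_torque': array([-0.0014,  0.0146,  0.0309]), 'grip_force': 0.0, 'grip_width': 1.0002427036483679}
```

View pics/top0.png

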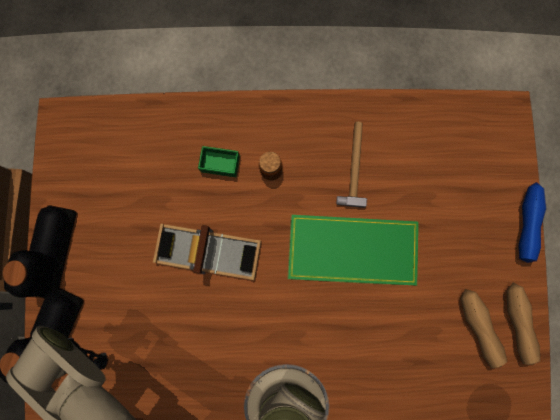

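View pics/scene0.png

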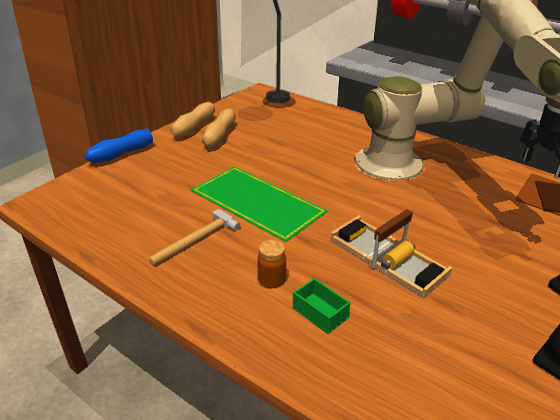

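The top view shows the tray at about (208,252) and the mat at about (353,250), with the jar, bin and hammer on the far side. The roller shows orange at about (195,250), on the +y side of the bar. I'll enlarge the tray.

```bash
cat > h.py <<'E'
import cv2,numpy as np
from rig import ctrl
from scipy.spatial.transform import Rotation as Rn
np.set_printoptions(precision=4,suppress=True)
def ray(n,px,z,c=None):
    c=c or ctrl.camera_info(n)
    u=cv2.undistortPoints(np.array(px,float).reshape(-1,1,2),c["K"],c["dist"]).reshape(-1,2)
    d=np.c_[u,np.ones(len(u))]@c["R"]; o=-c["R"].T@c["t"]
    return o+d*((z-o[2])/d[:,2])[:,None]
def proj(n,X,c=None):
    c=c or ctrl.camera_info(n)
    return cv2.projectPoints(np.array(X,float).reshape(-1,3),cv2.Rodrigues(c["R"])[0],c["t"],c["K"],c["dist"])[0].reshape(-1,2)
E
python3 - <<'E'
from h import *
im=cv2.imread("pics/top0.png")
cv2.imwrite("pics/c1.png",cv2.resize(im[215:290,145:270],None,fx=6,fy=6,interpolation=cv2.INTER_CUBIC))
h=cv2.cvtColor(im,cv2.COLOR_BGR2HSV); m=cv2.inRange(h,(40,120,60),(80,255,255)); m[:,:270]=0
c=max(cv2.findContours(m,0,2)[0],key=cv2.contourArea)
b=cv2.boxPoints(cv2.minAreaRect(c)); print(b); w=ray("top",b,3); print(w,w.mean(0))
E
```

```text
[[287.5553 278.5613]
 [290.8952 214.2673]
 [419.276  220.9364]
 [415.9361 285.2305]]
[[ 370.3087   -9.0117    3.    ]
 [ 559.7803  -20.9823    3.    ]
 [ 534.8605 -404.4439    3.    ]
 [ 344.4796 -386.0782    3.    ]] [ 452.3573 -205.129     3.    ]
```

View pics/c1.png

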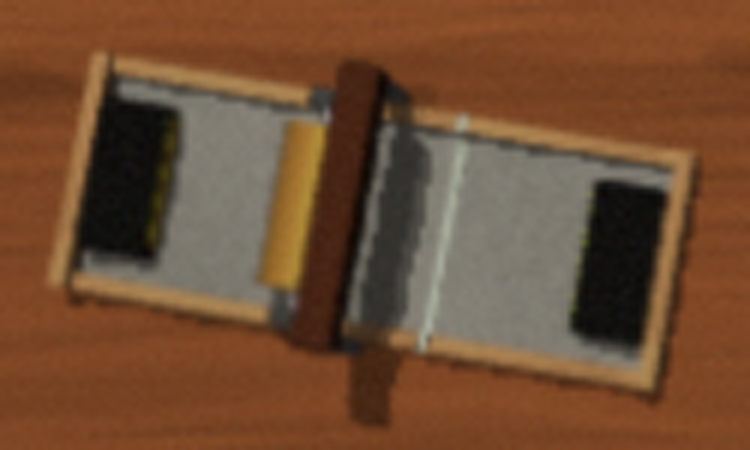

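The crop shows end-rim corners at (95,52), (50,285), (693,153) and (655,390). The bar top's corners are (342,62), (385,72), (330,350) and (293,340). The roller drum's left edge is at about (290,122) to (258,285), and the right white line runs from (462,118) to (423,350).

Run:
```python
from h import *
f=lambda p:(np.array(p,float)+.5)/6-.5+[145,215]
T=ray("top",f([(95,52),(50,285),(693,153),(655,390)]),28)
B=ray("top",f([(342,62),(385,72),(330,350),(293,340)]),120)
L=ray("top",f([(462,118),(423,350)]),18)
print(T,T.mean(0)); print(B,B.mean(0)); print(L,L.mean(0))
y=(T[:2].mean(0)-T[2:].mean(0)); print("yaw y-axis",np.arctan2(-y[0],y[1]),np.linalg.norm(y))
x=(B[0]+B[1]-B[2]-B[3])/2; print("bar yaw",np.arctan2(x[1],x[0]),np.linalg.norm(x))
R=ray("top",f([(290,122),(258,285)]),33); yy=y/np.linalg.norm(y)
print("roller left edge y",(R-B.mean(0))@yy, (R-T.mean(0))@yy, (L-T.mean(0))@yy)
s=ctrl.sense(); q=s["ee_rot"]; r=Rn.from_quat(q,scalar_first=True); print(r.as_matrix())
c=ctrl.camera_info("wrist"); print("wrist cam in tool", r.inv().as_matrix()@(-c["R"].T@c["t"]-s["eef_pos"]), c["R"]@r.as_matrix(), c["K"])
```

```text
[[533.9763 363.4887  28.    ]
 [419.9039 383.2987  28.    ]
 [481.6971  69.1935  28.    ]
 [367.9899  87.8886  28.    ]] [450.8918 225.9674  28.    ]
[[516.5014 223.7861 120.    ]
 [511.7075 203.9273 120.    ]
 [385.7155 227.7946 120.    ]
 [390.282  244.7284 120.    ]] [451.0516 225.0591 120.    ]
[[500.8786 182.8569  18.    ]
 [388.1168 201.2332  18.    ]] [444.4977 192.045   18.    ]
yaw y-axis -0.17488173679605035 299.41971437998023
bar yaw -0.17583210247229544 128.08054372062037
roller left edge y [47.3226 47.9508] [46.456  47.0842] [-33.7557 -35.2793]
[[-0.9298  0.3679 -0.0006]
 [ 0.3679  0.9298 -0.0009]
 [ 0.0002 -0.0011 -1.    ]]
wrist cam in tool [  66.3939    0.7813 -141.9932] [[ 0.0012  1.     -0.0009]
 [-0.9647  0.0009 -0.2633]
 [-0.2633  0.0011  0.9647]] [[332.9188   0.     272.3711]
 [  0.     332.9188 201.4491]
 [  0.       0.       1.    ]]
```

Tray at about (451, 225.5) with yaw -0.175, roller at about +27 mm. The mat is at (452, -205) with yaw -0.067. I'll move above the bar.

>>> arm_command:
  increments:
    - {"dr":[0,0,0],"offset":[-0.28,-0.124,0],"hand":1}
    - {"dr":[0,0,0],"offset":[-0.28,-0.124,0],"hand":1}
    - {"dr":[0,0,0],"offset":[-0.28,-0.124,0],"hand":1}
    - {"dr":[0,0,0],"offset":[-0.28,-0.124,0],"hand":1}
    - {"dr":[0,0,0],"offset":[-0.28,-0.124,0],"hand":1}
    - {"dr":[0,0,0],"offset":[-0.28,-0.124,0],"hand":1}
    - {"dr":[0,0,0],"offset":[-0.28,-0.124,0],"hand":1}
    - {"dr":[0,0,0],"offset":[-0.28,-0.124,0],"hand":1}

```text
time_s: 0.9
eef_pos: [400.1, 277.3, 231.1]
ee_rot: [-0.0, 0.187, 0.982, -0.0]
force: [0.1, -0.2, 0.9]
grip_width: 1.003
grip_force: 0.0
```

>>> arm_command:
  increments:
    - {"dr":[0,0,0],"offset":[-0.28,-0.124,0],"hand":1}
    - {"dr":[0,0,0],"offset":[-0.28,-0.124,0],"hand":1}
    - {"dr":[0,0,-0.128],"offset":[0,0,0],"hand":1}
    - {"dr":[0,0,-0.129],"offset":[0,0,0],"hand":1}
    - {"dr":[0,0,0],"offset":[0,0,0],"hand":1}
    - {"dr":[0,0,0],"offset":[0,0,0],"hand":1}

```text
time_s: 1.5
eef_pos: [450.7, 226.2, 231.1]
ee_rot: [-0.0, 0.089, 0.996, -0.0]
force: [-0.9, -0.3, -0.5]
grip_width: 1.001
grip_force: 0.0
```

```bash
cat >> h.py <<'E'
def st():
    s=ctrl.sense(); M=Rn.from_quat(s["ee_rot"],scalar_first=True).as_matrix()
    print("t %.2f"%s["time_s"],"p",s["eef_pos"],"yaw %.4f"%np.arctan2(-M[0,1],M[1,1]),"zaxis",M[:,2],"y_z %.4f"%M[2,1],"F",s["force"],"w %.3f gf %.1f"%(s["grip_width"],s["grip_force"]))
    return s,M
def goto(pos):
    s,M=st(); print("offset units",M.T@(np.array(pos)-s["eef_pos"])/120)
E
python3 - <<'E'
from h import *
goto([451,225.5,86])
cv2.imwrite("pics/w1.png",ctrl.capture("wrist")[:,:,::-1])
E
```

```text
t 1.50 p [450.71   226.245  231.1209] yaw -0.1775 zaxis [-0.0004 -0.0001 -1.    ] y_z -0.0001 F [-0.8586 -0.3168 -0.452 ] w 1.001 gf 0.0
offset units [-0.004  -0.0055  1.2093]
```

View pics/w1.png

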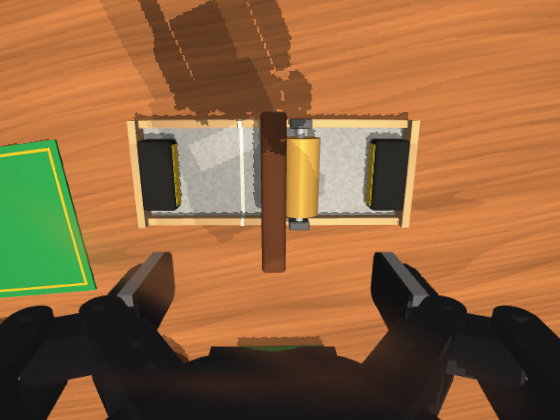

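The wrist view shows the bar centred between the fingers (column ~273), with the roller at column ~303 on the +y side. Descend and grip.

>>> arm_command:
  increments:
    - {"dr":[0,0,0],"offset":[-0.004,-0.005,0.24],"hand":1}
    - {"dr":[0,0,0],"offset":[0,0,0.25],"hand":1}
    - {"dr":[0,0,0],"offset":[0,0,0.25],"hand":1}
    - {"dr":[0,0,0],"offset":[0,0,0.25],"hand":1}
    - {"dr":[0,0,0],"offset":[0,0,0.15],"hand":1}
    - {"dr":[0,0,0],"offset":[0,0,0.07],"hand":0.5}
    - {"dr":[0,0,0],"offset":[0,0,0],"hand":0}
    - {"dr":[0,0,0],"offset":[0,0,0],"hand":-0.3}
  grip_force: 80

```text
time_s: 2.35
eef_pos: [451.7, 225.7, 87.0]
ee_rot: [0.001, 0.088, 0.996, 0.0]
force: [0.1, 0.1, 0.3]
grip_width: 0.516
grip_force: 0.0
```

>>> arm_command:
  increments:
    - {"dr":[0,0,0],"offset":[0,0,0],"hand":-0.45}
    - {"dr":[0,0,0],"offset":[0,0,0],"hand":-0.55}
    - {"dr":[0,0,0],"offset":[0,0,0],"hand":-0.65}
    - {"dr":[0,0,0],"offset":[0,0,0],"hand":-0.8}
    - {"dr":[0,0,0],"offset":[0,0,0],"hand":-1}
    - {"dr":[0,0,0],"offset":[0,0,0],"hand":-1}
  grip_force: 80

```text
time_s: 2.95
eef_pos: [451.8, 225.9, 87.3]
ee_rot: [0.001, 0.087, 0.996, 0.001]
force: [-0.3, 1.6, 6.9]
grip_width: 0.227
grip_force: 78.3
```

Run:
```python
from h import *
st(); c=ctrl.camera_info("wrist"); s=ctrl.capture("scene"); w=ctrl.capture("wrist"); st()
cv2.imwrite("pics/s2.png",s[:,:,::-1]);cv2.imwrite("pics/w2.png",w[:,:,::-1])
a=cv2.resize(s[190:310,310:470,::-1],(800,600),interpolation=cv2.INTER_CUBIC)[:, :]
b=w[:,:,::-1]
cv2.imwrite("pics/sw2.png",np.hstack([cv2.resize(a,(400,300)),cv2.resize(b,(400,300))]))
```

```text
t 2.95 p [451.8406 225.9457  87.3495] yaw -0.1751 zaxis [ 0.0023  0.001  -1.    ] y_z 0.0014 F [-0.3346  1.5523  6.923 ] w 0.227 gf 78.3
t 3.05 p [451.8393 225.9694  87.3703] yaw -0.1751 zaxis [ 0.0023  0.001  -1.    ] y_z 0.0014 F [-1.2284  0.978   6.6115] w 0.221 gf 78.3
```

View pics/sw2.png

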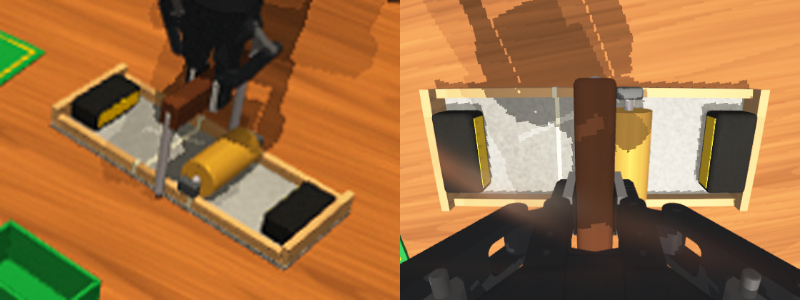

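Grasp is good (78 N, bar between the pads). The drum's edge is visible beside the bar in the wrist view, at about column 353. I'll write a roller tracker that works from the drum silhouette.

```bash
cat >> h.py <<'E'
ZA=59.3; HT=-141.99  # axle height in tool z; gripped tool frame
RT=np.array([[0.0012,1,-0.0009],[-0.9647,0.0009,-0.2633],[-0.2633,0.0011,0.9647]])
CT=np.array([66.39,0.78,-141.99])
ROWS=np.arange(165,235,5)
def edgecol(r,side):
    # tangent from camera to drum, in tool y-z plane
    dy,dz=r-CT[1],ZA-CT[2]; th=np.arctan2(dy,dz)+side*np.arcsin(20/np.hypot(dy,dz))
    L=np.sqrt(dy*dy+dz*dz-400); P=[CT[1]+L*np.sin(th),CT[2]+L*np.cos(th)]
    X=np.array([[x,*P] for x in np.linspace(-45,45,41)])
    c=ctrl.camera_info("wrist"); p=proj("wrist",X,dict(K=c["K"],dist=c["dist"],R=RT,t=-RT@CT))
    o=np.argsort(p[:,1]); return np.interp(ROWS,p[o,1],p[o,0])
def roller(im=None):
    t=ctrl.sense()["time_s"]
    im=ctrl.capture("wrist") if im is None else im
    f=im.astype(int); sat=(f[...,0]-f[...,2]); m=(sat>0.5*f[...,0])&(f[...,1]>0.55*f[...,0])&(f[...,0]>50)
    out=[]
    G=np.arange(-80,81,4.)
    for side in (1,-1):
        T=np.array([edgecol(g,side) for g in G]); v=[]
        for i,row in enumerate(ROWS):
            cols=np.where(m[row,190:400])[0]+190
            if len(cols)==0: continue
            runs=np.split(cols,np.where(np.diff(cols)>3)[0]+1)
            runs=[q for q in runs if len(q)>=2]
            if not runs: continue
            q=max(runs,key=len)
            e=(q[-1]+.5) if side>0 else (q[0]-.5)
            v.append((np.interp(e,T[:,i],G),e,len(q)))
        if v: v=np.array(v); out.append((side,len(v),np.median(v,0)))
    return t,out
E
python3 - <<'E'
from h import *
im=cv2.imread("pics/w2.png")[:,:,::-1]
print(roller(im))
X=[[0,-35,87.3-6],[0,10,87.3-120],[0,-10,87.3-120],[40,35,81.3]]
c=ctrl.camera_info("wrist"); print(proj("wrist",X,dict(K=c["K"],dist=c["dist"],R=RT,t=-RT@CT)))
a=im[140:300,170:410,::-1]; cv2.imwrite("pics/c3.png",cv2.resize(a,None,fx=3,fy=3,interpolation=cv2.INTER_NEAREST))
E
```

```text
(3.05, [(1, 14, array([ 28.9998, 350.    , 105.5   ])), (-1, 14, array([  3.6115, 244.5   , 105.5   ]))])
[[220.8822 208.9049]
 [296.7461 296.5659]
 [242.8217 296.5222]
 [323.1324 151.7124]]
```

View pics/c3.png

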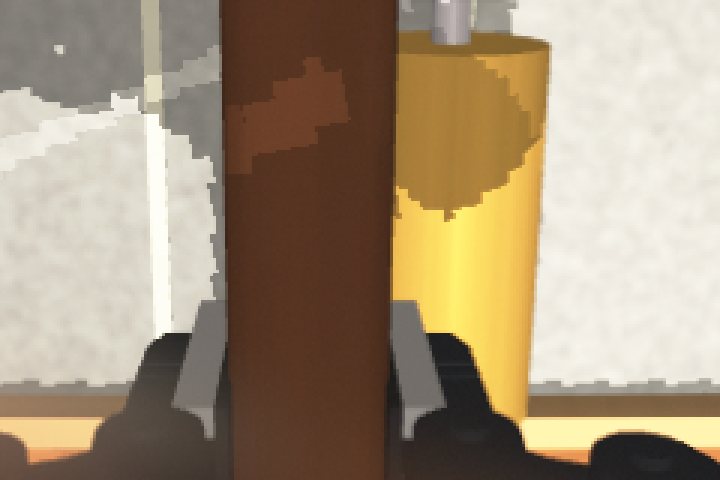

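The crop shows the white line where predicted (column ~222) and the drum's right edge at ~350, so roller ≈ +29 mm. I'll tighten the colour test, then lift with a slight positive tilt to send the roller towards the middle.

```bash
sed -i 's/0.55\*f/0.65*f/' h.py
python3 - <<'E'
from h import *
print(roller(cv2.imread("pics/w2.png")[:,:,::-1]))
E
cat > m.py <<'E'
from h import *
import time
for k in range(2):
    s,M=st() if k==0 else (None,None)
    print(roller())
st()
E
```

```text
(3.05, [(1, 14, array([ 28.9998, 350.    ,  50.    ])), (-1, 14, array([ 38.4068, 300.    ,  50.    ]))])
```

>>> arm_command:
  increments:
    - {"dr":[0,0,0],"offset":[0,0,-0.03],"hand":-1}
    - {"dr":[0,0,0],"offset":[0,0,-0.08],"hand":-1}
    - {"dr":[-0.01,0,0],"offset":[0,0,-0.13],"hand":-1}
    - {"dr":[0,0,0],"offset":[0,0,-0.15],"hand":-1}
    - {"dr":[0,0,0],"offset":[0,0,-0.15],"hand":-1}
    - {"dr":[0,0,0],"offset":[0,0,-0.13],"hand":-1}
    - {"dr":[0,0,0],"offset":[0,0,-0.1],"hand":-1}
    - {"dr":[0,0,0],"offset":[0,0,-0.06],"hand":-1}
  grip_force: 80

```text
time_s: 3.85
eef_pos: [451.1, 224.9, 186.6]
ee_rot: [0.001, 0.087, 0.996, 0.004]
force: [-0.3, 1.2, -8.5]
grip_width: 0.223
grip_force: 78.7
```

```bash
python3 m.py
```

```text
t 3.85 p [451.1066 224.8855 186.58  ] yaw -0.1750 zaxis [ 0.0018  0.0077 -1.    ] y_z 0.0079 F [-0.256   1.2317 -8.5113] w 0.223 gf 78.7
(3.85, [(1, 14, array([ 25.9256, 345.    ,  45.    ])), (-1, 14, array([ 38.4068, 300.5   ,  45.    ]))])
(3.9, [(1, 14, array([ 24.5541, 342.5   ,  43.    ])), (-1, 14, array([ 38.3708, 300.    ,  43.    ]))])
t 3.95 p [451.3201 224.9774 186.3236] yaw -0.1749 zaxis [ 0.0024  0.0079 -1.    ] y_z 0.0082 F [ 0.2862  0.0928 -8.0499] w 0.223 gf 78.7
```

>>> arm_command:
  increments:
    - {"dr":[0.008,0,0],"offset":[0,-0.003,0],"hand":-1}
    - {"dr":[0,0,0],"offset":[-0.001,-0.009,0],"hand":-1}
    - {"dr":[0,0,0],"offset":[-0.002,-0.015,0],"hand":-1}
    - {"dr":[0,0,0],"offset":[-0.003,-0.021,0],"hand":-1}
    - {"dr":[0,0,0],"offset":[-0.004,-0.026,0],"hand":-1}
    - {"dr":[0,0,0],"offset":[-0.005,-0.03,0],"hand":-1}
    - {"dr":[0,0,0],"offset":[-0.006,-0.033,0],"hand":-1}

```text
time_s: 4.65
eef_pos: [450.8, 208.0, 185.7]
ee_rot: [0.0, 0.087, 0.996, 0.001]
force: [0.4, 0.4, -7.0]
grip_width: 0.226
grip_force: 78.6
```

```bash
python3 m.py
```

```text
t 4.65 p [450.7608 207.96   185.6656] yaw -0.1750 zaxis [ 0.0003  0.0015 -1.    ] y_z 0.0015 F [ 0.4165  0.359  -6.9734] w 0.226 gf 78.6
(4.65, [(1, 14, array([ 18.8416, 333.5   ,  33.    ])), (-1, 14, array([ 38.446, 300.5  ,  33.   ]))])
(4.7, [(1, 14, array([ 17.9201, 331.5   ,  32.    ])), (-1, 14, array([ 38.446, 300.5  ,  32.   ]))])
t 4.75 p [450.7964 207.8066 185.7015] yaw -0.1756 zaxis [ 0.0003  0.0014 -1.    ] y_z 0.0014 F [ 0.781 -0.12  -8.328] w 0.219 gf 78.6
```

Create m.py:
```python
from h import *
s,M=st(); t,o=roller()
print("r",[(int(a[0]),a[2].round(1)) for a in o]); y=M[:,1]; rr=o[0][2][0] if o else 0
print("tray y along %.1f  roller world-ish %.1f"%(s["eef_pos"][1], s["eef_pos"][1]+rr*.985))
```

```text
(no output)
```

>>> arm_command:
  increments:
    - {"dr":[0,0,0],"offset":[-0.006,-0.03,0],"hand":-1}
    - {"dr":[0,0,0],"offset":[-0.006,-0.033,0],"hand":-1}
    - {"dr":[0,0,0],"offset":[-0.006,-0.033,0],"hand":-1}
    - {"dr":[0,0,0],"offset":[-0.006,-0.033,0],"hand":-1}
    - {"dr":[0,0,0],"offset":[-0.006,-0.033,0],"hand":-1}
    - {"dr":[0,0,0],"offset":[-0.006,-0.033,0],"hand":-1}
    - {"dr":[0,0,0],"offset":[-0.006,-0.033,0],"hand":-1}
    - {"dr":[0,0,0],"offset":[-0.006,-0.033,0],"hand":-1}

```text
time_s: 5.55
eef_pos: [451.0, 176.1, 185.6]
ee_rot: [0.0, 0.087, 0.996, 0.001]
force: [0.7, -0.1, -8.0]
grip_width: 0.22
grip_force: 78.6
```

```bash
python3 m.py
```

```text
t 5.55 p [450.9801 176.1358 185.6341] yaw -0.1750 zaxis [ 0.0003  0.0015 -1.    ] y_z 0.0016 F [ 0.6533 -0.0872 -8.0453] w 0.220 gf 78.6
r [(1, array([ 21.2, 337.5,  37. ])), (-1, array([ 38.4, 300.5,  37. ]))]
tray y along 176.1  roller world-ish 197.0
```

>>> arm_command:
  increments:
    - {"dr":[-0.006,0,-0.01],"offset":[-0.005,-0.03,0],"hand":-1}
    - {"dr":[0,0,-0.01],"offset":[-0.005,-0.033,0],"hand":-1}
    - {"dr":[0,0,-0.01],"offset":[-0.005,-0.033,0],"hand":-1}
    - {"dr":[0,0,-0.01],"offset":[-0.005,-0.033,0],"hand":-1}
    - {"dr":[0,0,-0.01],"offset":[-0.005,-0.033,0],"hand":-1}
    - {"dr":[0.006,0,-0.01],"offset":[-0.004,-0.033,0],"hand":-1}
    - {"dr":[0,0,-0.01],"offset":[-0.004,-0.033,0],"hand":-1}
    - {"dr":[0,0,-0.01],"offset":[-0.004,-0.033,0],"hand":-1}

```text
time_s: 6.4
eef_pos: [450.8, 144.6, 185.5]
ee_rot: [0.0, 0.056, 0.998, 0.001]
force: [0.2, -0.1, -7.8]
grip_width: 0.223
grip_force: 78.6
```

>>> arm_command:
  increments:
    - {"dr":[0,0,-0.01],"offset":[-0.004,-0.033,0],"hand":-1}
    - {"dr":[0,0,-0.01],"offset":[-0.004,-0.033,0],"hand":-1}
    - {"dr":[0,0,-0.01],"offset":[-0.003,-0.033,0],"hand":-1}
    - {"dr":[0,0,-0.01],"offset":[-0.003,-0.033,0],"hand":-1}
    - {"dr":[0.006,0,-0.01],"offset":[-0.003,-0.033,0],"hand":-1}
    - {"dr":[0,0,-0.01],"offset":[-0.002,-0.033,0],"hand":-1}
    - {"dr":[0,0,0],"offset":[-0.002,-0.033,0],"hand":-1}
    - {"dr":[-0.006,0,0],"offset":[-0.002,-0.033,0],"hand":-1}

```text
time_s: 7.2
eef_pos: [450.8, 112.8, 185.5]
ee_rot: [0.0, 0.032, 0.999, 0.001]
force: [-0.7, -0.6, -7.5]
grip_width: 0.217
grip_force: 78.6
```

```bash
python3 m.py
```

```text
t 7.20 p [450.8063 112.7905 185.4812] yaw -0.0648 zaxis [ 0.0004  0.0017 -1.    ] y_z 0.0017 F [-0.6748 -0.5555 -7.5305] w 0.217 gf 78.6
r [(1, array([-36.7, 244.5,  10. ])), (-1, array([ -2.5, 234.5,  10. ]))]
tray y along 112.8  roller world-ish 76.7
```

Create m.py:
```python
from h import *
s,M=st(); t,o=roller()
g=[a[2] for a in o]; mid=(g[0][1]+g[1][1])/2; i=0 if mid>270 else 1
r=g[i][0]; print("r %.1f"%r, g[0][1],g[1][1], "tray-mat",s["eef_pos"][:2]-[452,-205],"roller world %.1f"%(s["eef_pos"][1]+r))
```

```text
(no output)
```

>>> arm_command:
  increments:
    - {"dr":[0,0,0],"offset":[-0.002,-0.035,0],"hand":-1}
    - {"dr":[0,0,0],"offset":[-0.002,-0.035,0],"hand":-1}
    - {"dr":[0,0,0],"offset":[-0.002,-0.035,0],"hand":-1}
    - {"dr":[0,0,0],"offset":[-0.002,-0.035,0],"hand":-1}
    - {"dr":[0,0,0],"offset":[-0.002,-0.035,0],"hand":-1}
    - {"dr":[0,0,0],"offset":[-0.002,-0.035,0],"hand":-1}
    - {"dr":[0,0,0],"offset":[-0.002,-0.035,0],"hand":-1}
    - {"dr":[0,0,0],"offset":[-0.002,-0.035,0],"hand":-1}

```text
time_s: 8.05
eef_pos: [450.5, 79.0, 185.4]
ee_rot: [0.0, 0.032, 0.999, 0.001]
force: [-0.4, 0.6, -6.8]
grip_width: 0.22
grip_force: 78.6
```

```bash
python3 m.py
```

```text
t 8.05 p [450.542   79.0378 185.4326] yaw -0.0650 zaxis [ 0.0004  0.0016 -1.    ] y_z 0.0016 F [-0.4107  0.5802 -6.8467] w 0.220 gf 78.6
r -12.5 244.5 218.5 tray-mat [ -1.458  284.0378] roller world 66.5
```

>>> arm_command:
  increments:
    - {"dr":[0,0,0],"offset":[-0.004,-0.045,0],"hand":-1}
    - {"dr":[0,0,0],"offset":[-0.004,-0.05,0],"hand":-1}
    - {"dr":[0,0,0],"offset":[-0.004,-0.05,0],"hand":-1}
    - {"dr":[0,0,0],"offset":[-0.004,-0.05,0],"hand":-1}
    - {"dr":[0,0,0],"offset":[-0.004,-0.05,0],"hand":-1}
    - {"dr":[0,0,0],"offset":[-0.004,-0.05,0],"hand":-1}
    - {"dr":[0,0,0],"offset":[-0.004,-0.05,0],"hand":-1}
    - {"dr":[0,0,0],"offset":[-0.004,-0.05,0],"hand":-1}

```text
time_s: 8.9
eef_pos: [451.3, 31.3, 185.4]
ee_rot: [0.0, 0.032, 0.999, 0.001]
force: [-0.4, -0.9, -6.8]
grip_width: 0.222
grip_force: 78.6
```

>>> arm_command:
  increments:
    - {"dr":[0,0,0],"offset":[-0.004,-0.05,0],"hand":-1}
    - {"dr":[0,0,0],"offset":[-0.004,-0.05,0],"hand":-1}
    - {"dr":[0,0,0],"offset":[-0.004,-0.05,0],"hand":-1}
    - {"dr":[0,0,0],"offset":[-0.004,-0.05,0],"hand":-1}
    - {"dr":[0,0,0],"offset":[-0.004,-0.05,0],"hand":-1}
    - {"dr":[0,0,0],"offset":[-0.004,-0.05,0],"hand":-1}
    - {"dr":[0,0,0],"offset":[-0.004,-0.05,0],"hand":-1}
    - {"dr":[0,0,0],"offset":[-0.004,-0.05,0],"hand":-1}

```text
time_s: 9.7
eef_pos: [452.0, -16.8, 185.3]
ee_rot: [0.0, 0.033, 0.999, 0.001]
force: [0.2, -1.0, -6.6]
grip_width: 0.217
grip_force: 78.6
```

```bash
python3 m.py
```

```text
t 9.70 p [451.9967 -16.827  185.2647] yaw -0.0651 zaxis [ 0.0003  0.0015 -1.    ] y_z 0.0016 F [ 0.1961 -0.968  -6.5534] w 0.217 gf 78.6
r -20.6 244.5 205.5 tray-mat [ -0.0033 188.173 ] roller world -37.4
```

>>> arm_command:
  increments:
    - {"dr":[0.003,0,0],"offset":[-0.004,-0.06,0],"hand":-1}
    - {"dr":[0,0,0],"offset":[-0.004,-0.065,0],"hand":-1}
    - {"dr":[0,0,0],"offset":[-0.004,-0.065,0],"hand":-1}
    - {"dr":[0,0,0],"offset":[-0.004,-0.065,0],"hand":-1}
    - {"dr":[0,0,0],"offset":[-0.004,-0.065,0],"hand":-1}
    - {"dr":[0,0,0],"offset":[-0.004,-0.065,0],"hand":-1}
    - {"dr":[0,0,0],"offset":[-0.004,-0.065,0],"hand":-1}
    - {"dr":[0,0,0],"offset":[-0.004,-0.06,0],"hand":-1}

```text
time_s: 10.55
eef_pos: [451.9, -78.3, 185.3]
ee_rot: [0.0, 0.033, 0.999, -0.0]
force: [0.1, 0.2, -7.0]
grip_width: 0.224
grip_force: 78.7
```

```bash
python3 m.py
```

```text
t 10.55 p [451.8653 -78.3239 185.3129] yaw -0.0651 zaxis [ 0.0002 -0.0009 -1.    ] y_z -0.0009 F [ 0.0817  0.1577 -7.0282] w 0.224 gf 78.7
r -16.8 244.5 211.5 tray-mat [ -0.1347 126.6761] roller world -95.1
```

>>> arm_command:
  increments:
    - {"dr":[0,0,0],"offset":[-0.004,-0.058,0],"hand":-1}
    - {"dr":[0,0,0],"offset":[-0.004,-0.058,0],"hand":-1}
    - {"dr":[0,0,0],"offset":[-0.004,-0.057,0],"hand":-1}
    - {"dr":[0,0,0],"offset":[-0.004,-0.056,0],"hand":-1}
    - {"dr":[0,0,0],"offset":[-0.004,-0.055,0],"hand":-1}
    - {"dr":[0,0,0],"offset":[-0.004,-0.054,0],"hand":-1}
    - {"dr":[0,0,0],"offset":[-0.003,-0.053,0],"hand":-1}
    - {"dr":[0,0,0],"offset":[-0.003,-0.052,0],"hand":-1}

```text
time_s: 11.4
eef_pos: [452.0, -131.4, 185.3]
ee_rot: [0.0, 0.033, 0.999, -0.0]
force: [0.4, 0.2, -6.8]
grip_width: 0.219
grip_force: 78.7
```

>>> arm_command:
  increments:
    - {"dr":[0,0,0],"offset":[-0.003,-0.05,0],"hand":-1}
    - {"dr":[0,0,0],"offset":[-0.003,-0.048,0],"hand":-1}
    - {"dr":[0,0,0],"offset":[-0.003,-0.046,0],"hand":-1}
    - {"dr":[0,0,0],"offset":[-0.003,-0.044,0],"hand":-1}
    - {"dr":[0,0,0],"offset":[-0.003,-0.042,0],"hand":-1}
    - {"dr":[0,0,0],"offset":[-0.003,-0.04,0],"hand":-1}
    - {"dr":[0,0,0],"offset":[-0.003,-0.038,0],"hand":-1}
    - {"dr":[0,0,0],"offset":[-0.003,-0.036,0],"hand":-1}

```text
time_s: 12.2
eef_pos: [452.2, -172.6, 185.4]
ee_rot: [0.0, 0.033, 0.999, -0.0]
force: [0.0, -0.3, -7.1]
grip_width: 0.219
grip_force: 78.7
```

```bash
python3 m.py
```

```text
t 12.20 p [ 452.2153 -172.6484  185.392 ] yaw -0.0650 zaxis [ 0.0002 -0.0008 -1.    ] y_z -0.0008 F [ 0.0283 -0.2668 -7.069 ] w 0.219 gf 78.7
r -10.9 244.5 221.0 tray-mat [ 0.2153 32.3516] roller world -183.6
```

>>> arm_command:
  increments:
    - {"dr":[0.0045,0,0],"offset":[-0.003,-0.05,0],"hand":-1}
    - {"dr":[0,0,0],"offset":[-0.003,-0.046,0],"hand":-1}
    - {"dr":[0,0,0],"offset":[-0.003,-0.042,0],"hand":-1}
    - {"dr":[0,0,0],"offset":[-0.002,-0.037,0],"hand":-1}
    - {"dr":[0,0,0],"offset":[-0.002,-0.032,0],"hand":-1}
    - {"dr":[0,0,0],"offset":[-0.002,-0.026,0],"hand":-1}
    - {"dr":[0,0,0],"offset":[-0.001,-0.02,0],"hand":-1}
    - {"dr":[-0.003,0,0],"offset":[-0.001,-0.014,0],"hand":-1}

```text
time_s: 13.05
eef_pos: [452.2, -204.5, 185.5]
ee_rot: [0.0, 0.032, 0.999, -0.001]
force: [0.2, 1.6, -7.2]
grip_width: 0.22
grip_force: 78.7
```

```bash
python3 m.py
```

```text
t 13.05 p [ 452.1511 -204.5203  185.5005] yaw -0.0650 zaxis [ 0.0001 -0.0018 -1.    ] y_z -0.0018 F [ 0.2118  1.6321 -7.2405] w 0.220 gf 78.7
r -1.9 244.5 235.5 tray-mat [0.1511 0.4797] roller world -206.4
```

>>> arm_command:
  increments:
    - {"dr":[0,0,0],"offset":[0,0,0],"hand":-1}
    - {"dr":[0,0,0],"offset":[0,0,0],"hand":-1}
    - {"dr":[0,0,0],"offset":[0,0,0],"hand":-1}
    - {"dr":[-0.002,0,0],"offset":[0,0,0],"hand":-1}

```text
time_s: 13.5
eef_pos: [452.2, -204.3, 185.5]
ee_rot: [0.0, 0.032, 0.999, -0.0]
force: [-0.1, 1.0, -7.6]
grip_width: 0.221
grip_force: 78.7
```

```bash
python3 m.py
```

```text
t 13.50 p [ 452.1789 -204.2863  185.533 ] yaw -0.0648 zaxis [ 0.0003 -0.0004 -1.    ] y_z -0.0004 F [-0.1107  0.9661 -7.6063] w 0.221 gf 78.7
r -3.0 244.5 233.5 tray-mat [0.1789 0.7137] roller world -207.3
```

>>> arm_command:
  increments:
    - {"dr":[0,0,0],"offset":[0,0,0],"hand":-1}
    - {"dr":[0,0,0],"offset":[0,0,0],"hand":-1}
    - {"dr":[0,0,0],"offset":[0,0,0],"hand":-1}
    - {"dr":[0,0,0],"offset":[0,0,0],"hand":-1}
    - {"dr":[-0.001,0,0],"offset":[0,0,0],"hand":-1}
    - {"dr":[0,0,0],"offset":[0,0,0],"hand":-1}

```text
time_s: 14.15
eef_pos: [452.2, -204.4, 185.5]
ee_rot: [0.0, 0.032, 0.999, 0.0]
force: [-0.5, 0.2, -6.9]
grip_width: 0.223
grip_force: 78.7
```

```bash
python3 m.py
```

```text
t 14.15 p [ 452.1506 -204.4217  185.5139] yaw -0.0650 zaxis [ 0.0003  0.0003 -1.    ] y_z 0.0004 F [-0.5338  0.2103 -6.9094] w 0.223 gf 78.7
r 1.2 304.5 300.5 tray-mat [0.1506 0.5783] roller world -203.2
```

>>> arm_command:
  increments:
    - {"dr":[-0.002,0,0],"offset":[0,0,0],"hand":-1}
    - {"dr":[0,0,0],"offset":[0,0,0],"hand":-1}
    - {"dr":[0,0,0],"offset":[0,0,0],"hand":-1}
    - {"dr":[0,0,0],"offset":[0,0,0],"hand":-1}
    - {"dr":[0,0,0],"offset":[0,0,0],"hand":-1}
    - {"dr":[0.002,0,0],"offset":[0,0,0],"hand":-1}
    - {"dr":[0,0,0],"offset":[0,0,0],"hand":-1}
    - {"dr":[0,0,0],"offset":[0,0,0],"hand":-1}

```text
time_s: 15.0
eef_pos: [452.2, -204.4, 185.5]
ee_rot: [0.0, 0.032, 0.999, 0.0]
force: [0.2, 0.2, -6.9]
grip_width: 0.221
grip_force: 78.7
```

```bash
python3 m.py
```

```text
t 15.00 p [ 452.1636 -204.3685  185.5156] yaw -0.0650 zaxis [ 0.0003  0.0004 -1.    ] y_z 0.0004 F [ 0.1683  0.1981 -6.9028] w 0.221 gf 78.7
r 7.7 315.5 300.5 tray-mat [0.1636 0.6315] roller world -196.7
```

>>> arm_command:
  increments:
    - {"dr":[-0.003,0,0],"offset":[0,0,0],"hand":-1}
    - {"dr":[0,0,0],"offset":[0,0,0],"hand":-1}
    - {"dr":[0,0,0],"offset":[0,0,0],"hand":-1}
    - {"dr":[0,0,0],"offset":[0,0,0],"hand":-1}
    - {"dr":[0,0,0],"offset":[0,0,0],"hand":-1}
    - {"dr":[0.0025,0,0],"offset":[0,0,0],"hand":-1}
    - {"dr":[0,0,0],"offset":[0,0,0],"hand":-1}
    - {"dr":[0,0,0],"offset":[0,0,0],"hand":-1}

```text
time_s: 15.85
eef_pos: [452.2, -204.4, 185.5]
ee_rot: [0.0, 0.032, 0.999, 0.0]
force: [-0.1, 0.6, -8.2]
grip_width: 0.222
grip_force: 78.7
```

```bash
python3 m.py
```

```text
t 15.85 p [ 452.1792 -204.374   185.5409] yaw -0.0650 zaxis [ 0.0004  0.0007 -1.    ] y_z 0.0007 F [-0.1453  0.6187 -8.2482] w 0.222 gf 78.7
r 9.2 317.5 300.0 tray-mat [0.1792 0.626 ] roller world -195.2
```

>>> arm_command:
  increments:
    - {"dr":[0,0,0],"offset":[0,0,0],"hand":-1}
    - {"dr":[0,0,0],"offset":[0,0,0],"hand":-1}
    - {"dr":[0,0,0],"offset":[0,0,0],"hand":-1}
    - {"dr":[0,0,0],"offset":[0,0,0],"hand":-1}
    - {"dr":[0,0,0],"offset":[0,0,0],"hand":-1}
    - {"dr":[0,0,0],"offset":[0,0,0],"hand":-1}
    - {"dr":[0,0,0],"offset":[0,0,0],"hand":-1}
    - {"dr":[0,0,0],"offset":[0,0,0],"hand":-1}

```text
time_s: 16.7
eef_pos: [452.2, -204.4, 185.5]
ee_rot: [0.0, 0.032, 0.999, 0.0]
force: [0.9, -0.1, -7.8]
grip_width: 0.218
grip_force: 78.7
```

```bash
python3 m.py
```

```text
t 16.70 p [ 452.1624 -204.3808  185.5285] yaw -0.0650 zaxis [ 0.0004  0.0008 -1.    ] y_z 0.0008 F [ 0.8609 -0.088  -7.8115] w 0.218 gf 78.7
r 8.6 316.5 300.5 tray-mat [0.1624 0.6192] roller world -195.8
```

>>> arm_command:
  increments:
    - {"dr":[0,0,0],"offset":[0,0,0],"hand":-1}
    - {"dr":[0,0,0],"offset":[0,0,0],"hand":-1}
    - {"dr":[0,0,0],"offset":[0,0,0],"hand":-1}
    - {"dr":[0,0,0],"offset":[0,0,0],"hand":-1}
    - {"dr":[0,0,0],"offset":[0,0,0],"hand":-1}
    - {"dr":[0,0,0],"offset":[0,0,0],"hand":-1}
    - {"dr":[0,0,0],"offset":[0,0,0],"hand":-1}
    - {"dr":[0,0,0],"offset":[0,0,0],"hand":-1}

```text
time_s: 17.55
eef_pos: [452.2, -204.4, 185.5]
ee_rot: [0.0, 0.032, 0.999, 0.0]
force: [-0.3, 0.1, -8.4]
grip_width: 0.221
grip_force: 78.7
```

```bash
python3 m.py
```

```text
t 17.55 p [ 452.1603 -204.3989  185.5212] yaw -0.0650 zaxis [ 0.0003  0.0007 -1.    ] y_z 0.0007 F [-0.326   0.0724 -8.4073] w 0.221 gf 78.7
r 9.2 317.5 300.5 tray-mat [0.1603 0.6011] roller world -195.2
```

Nearly still at +9 mm. I'll hold on and check with a picture before handing in.

>>> arm_command:
  increments:
    - {"dr":[0,0,0],"offset":[0,0,0],"hand":-1}
    - {"dr":[0,0,0],"offset":[0,0,0],"hand":-1}
    - {"dr":[0,0,0],"offset":[0,0,0],"hand":-1}
    - {"dr":[0,0,0],"offset":[0,0,0],"hand":-1}
    - {"dr":[0,0,0],"offset":[0,0,0],"hand":-1}
    - {"dr":[0,0,0],"offset":[0,0,0],"hand":-1}
    - {"dr":[0,0,0],"offset":[0,0,0],"hand":-1}
    - {"dr":[0,0,0],"offset":[0,0,0],"hand":-1}

```text
time_s: 18.4
eef_pos: [452.2, -204.4, 185.5]
ee_rot: [0.0, 0.032, 0.999, 0.0]
force: [0.1, -0.2, -7.8]
grip_width: 0.223
grip_force: 78.7
```

```bash
python3 m.py
python3 - <<'E'
from h import *
a=ctrl.capture("scene")[...,::-1]; b=ctrl.capture("top")[...,::-1]
cv2.imwrite("pics/f.png",np.hstack([cv2.resize(a[120:320,150:400],(400,320)),cv2.resize(b[130:330,200:450],(400,320))]))
E
```

```text
t 18.40 p [ 452.166  -204.3872  185.5228] yaw -0.0650 zaxis [ 0.0003  0.0007 -1.    ] y_z 0.0008 F [ 0.0987 -0.1637 -7.8107] w 0.223 gf 78.7
r 10.7 320.0 300.5 tray-mat [0.166  0.6128] roller world -193.7
```

View pics/f.png

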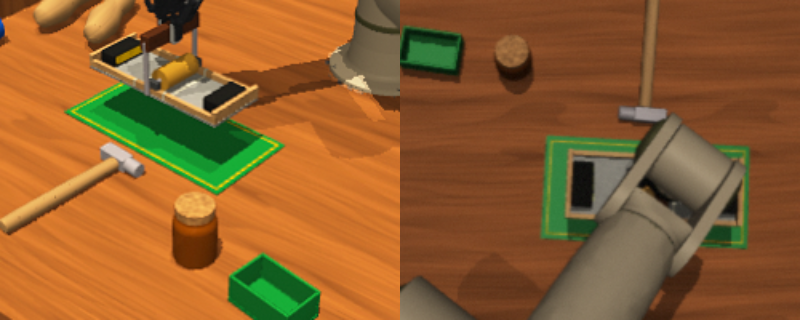

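The tray hangs level over the mat's middle, the roller sits near the bar, and the jar, bin and hammer haven't moved. One more short hold for margin, then I'll hand in.

>>> arm_command:
  increments:
    - {"dr":[-0.0005,0,0],"offset":[0,0,0],"hand":-1}
    - {"dr":[0,0,0],"offset":[0,0,0],"hand":-1}
    - {"dr":[0,0,0],"offset":[0,0,0],"hand":-1}
    - {"dr":[0,0,0],"offset":[0,0,0],"hand":-1}
    - {"dr":[0,0,0],"offset":[0,0,0],"hand":-1}
    - {"dr":[0,0,0],"offset":[0,0,0],"hand":-1}

```text
time_s: 19.15
eef_pos: [452.2, -204.4, 185.5]
ee_rot: [0.0, 0.033, 0.999, 0.001]
force: [-0.8, -0.1, -7.1]
grip_width: 0.221
grip_force: 78.7
```

```bash
python3 m.py; python3 -c "
from rig import ctrl
print(ctrl.finish_job())"
```

```text
t 19.15 p [ 452.1522 -204.388   185.5176] yaw -0.0651 zaxis [ 0.0004  0.0012 -1.    ] y_z 0.0012 F [-0.7653 -0.1432 -7.0556] w 0.221 gf 78.7
r 12.3 322.5 300.5 tray-mat [0.1522 0.612 ] roller world -192.1
the job is handed in; nothing more can be done
None
```

I handed the job in at about 19 s with the tray gripped and level about 100 mm over the mat's middle, the roller drifting about 2 mm/s at +12 mm between the lines after more than 6 s there; the hand-in returned no verdict.

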